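# Open the perfume atomizer of unknown thread hand

### The arm

A 6-joint arm with a two-finger parallel gripper is mounted at the origin on the work surface. World frame = base frame: x ahead of the robot, y to its left, z up, the work surface at z = 0. Lengths are in m, angles in rad, forces in N, time in s.
With the tool pointing down it reaches from about 0.275 to 1 m from the base axis. Payload 8.4 kg.
Tool frame: the origin (TCP) lies at the very end of the fingers, on their centre line; the grasp point (between the pads) lies 19 mm behind it; x points along the fingers, y is the direction in which the jaws open and shut, and the axes are right-handed (so a half turn about x gives the same grasp; the last joint's range is limited). The gripper opens to 85 mm and grips with 20 to 120 N. Pads are 22 mm wide; open, the fingers measure 114 mm over their backs; the gripper's body (76 mm by 85 mm) begins 54 mm behind the grasp point. The pads swing forward as they close: fully open they stand 13 mm farther back than shut.
Start: joints at [-1.244, 0.353, 1.633, -0, 1.155, -0.002], TCP at [0.202, -0.592, 0.231] pointing down, gripper open.
Joint ranges: [-2.63, 2.63], [-0.92, 2.1], [0.06, 2.66], [-1.3, 4.44], [0, 2.69], [-3.02, 3.02]. Speed limits (rad/s): [2.22, 2.22, 2.79, 3.14, 3.14, 3.14].

### API

Orientations are given as [roll, pitch, yaw] about the fixed x, y, z axes, in that order (R = Rz(yaw) Ry(pitch) Rx(roll)).
In Python, from workcell import read_state, eyes, workorder gives the robot as it stands.
- The arm moves only by the tool play_rows, never from a script. Its argument "series" is a list of rows, each a list of 3 entries, a list of its own where there are three numbers: the finger opening in mm, from 0 to 85.4, then the shift along the tool's x, y, z in mm, then the turn, a rotation vector about the tool's x, y, z in degrees. In form: [[claw, [dx, dy, dz], [ax, ay, az]], ...]. A call has 1 to 12 rows; each row is the pose to reach, as a shift and turn from the pose measured when the call began, along the tool's axes at that moment; what a row does not reach only later rows make up. A row lasts 1/8 s, in which the tool goes at most 62.5 mm and 10.7 degrees, less where a joint would pass 70% of its speed; a pose out of reach is approached as far as the arm can. A call with a gripper value outside its range is refused whole. The fingers move at their own pace and stop on an object; "grip_force" is the grip in N (left out, the last holds). Time passes only in rows, so rows that repeat a pose let the fingers close. It gives the time, the measured TCP pose, the force and the opening at its end, in the units of the state.
- read_state(): the state, without advancing time (a new reading comes with each control period).
- eyes.read_camera(name): name is "scene" or "top" or "wrist"; returns the picture (480x640x3 uint8, red, green, blue); there is no depth.
- eyes.calibration(name): a dict with "fovy" (degrees; the focal length in pixels is half the picture's height over the tangent of half this angle, whatever the lens; pixels are square), "cx", "cy" (the principal point, pixels), "dist" ([k1, k2, p1, p2, k3] as OpenCV has them; the pictures are not rectified), "pose" (4x4, takes a point from camera to world coordinates). Camera axes: x right, y up, looking along -z (the intrinsics and any distortion apply to the point x, -y, -z); pixel columns grow to the right and rows downward; lengths in m; the calibration is good to about 2 mm. A picture is of the moment at which its call begins: read the wrist's pose just before it. calibration takes no time and is no camera call; for the wrist camera it gives the pose at the moment of the call.
- workorder.sign_off(): hands the job in, once; it reports no verdict.
The state is a dict: "t": time; "q": joint angles; "dq": joint speeds; "tau": joint torques, N m; "eef_pos": TCP position; "tool_rot": TCP orientation; "wrist_force": force on the tool from outside, world axes, zero at the start; "torque": the same for the moment, N m; "width": opening from 0.0 (shut) to 1.0 (fully open).
Only numpy, scipy, OpenCV 4.12 (cv2) and the standard library are available. Lean on these libraries where they do the work, as an engineer would, in place of code of your own. Each camera call takes 0.05 s, during which the arm holds its last target. There are 200 camera calls.

### The job

Slide the organiser's clear cover all the way open, then unscrew the cap of the aluminium atomizer that stood under it. Its short thread may be left- or right-handed, so try turning it both ways and do not drag the cap off before it has turned free. Finish while still holding the cap: keep it upright in the gripper, still, at least 6 cm clear above its bottle, and leave the cover open and everything else standing where it was.

Things in the scene. Friction and masses are not known exactly. Their poses are not given: they have to be found in the camera images.
- organiser: Fixed vanity organiser: white base plate 200 (x) by 360 (y) by 8 mm; two aluminium rails, 10 mm wide, run along its y axis at x = -90 and +90 mm, tops 140 mm over the counter, on corner posts. Origin: centre of the underside, on the counter. Its x axis points away from the robot, turned by up to 0.3 rad. Atomizer in the -y bay, jar in the +y bay.
- jar: Bystander: fixed white jar with wooden lid in the organiser's +y bay, 72 mm wide, top 111 mm over the counter; origin: centre of the underside, 8 mm over the counter.
- cover (a joint): Clear acrylic sliding cover, plate 196 (organiser x) by 150 (organiser y) by 6 mm, top 147 mm over the counter, on the rails. Value in m along the organiser's +y: 0 = closed, over the atomizer; 0.17 = fully open at its stop, over the jar. Starts up to 0.025 open, needs about 2 N to slide, stays where it is left.
- cover_grip (a point): Middle of the top edge of the cover's handle, 181 mm over the counter, in the middle of the cover. The handle is an upright aluminium tab: 12 mm thick along organiser y, 60 mm long along organiser x, 34 mm tall above the plate.
- atomizer: Brushed aluminium bottle, 54 mm wide, fixed upright on the organiser's base in its -y bay. Origin: centre of its underside, 8 mm over the counter; axes parallel to the organiser's.
- shoulder (a point): Centre of the bottle's shoulder, on which the cap's rim sits, 76 mm over the counter, 68 mm above the bottle's origin. Inside the cap a neck about 33 mm across with thread lugs stands 25 mm above it.
- cap: Round fluted aluminium cap, loose, 44 mm wide and tall, about 90 g, on the atomizer. Origin: centre of its lower rim, z up. Short two-start thread of hidden hand, differing from run to run: seen from above it loosens either counter-clockwise or clockwise. The right way it turns easily without rising, and once turned 1.1 to 1.7 rad it lifts straight off, clear of the neck after 25 mm.
- cap_grip (a point): Point on the cap's axis at the height to grip, 35 mm above its lower rim (top is at 44 mm). Upper 18 mm solid, below it a thin skirt. A grip of 40 N is plenty. Turned the wrong way the cap meets a hard stop after about 0.15 rad. Until it is turned free it lifts only 2 mm and is then held.
- case_stack: Bystander: stack of three round acrylic cases, 90 mm wide, 102 mm tall; origin: centre of the underside.
- nail_polish: Bystander: nail polish bottle, 30 mm square, 78 mm tall; origin: centre of the underside.
- claw_clip: Bystander: tortoiseshell claw clip, 85 by 40 mm, 33 mm tall; origin: centre of the underside.

How it is judged:
By the outcome, as a careful person would: the job done as asked, in the order asked, and still so for the second after the job is handed in, while the arm keeps its last pose, push and grip.
It also fails if it takes over 64 s, if anything falls off the work surface, if the arm or the gripper's body presses on something with over 40 N, if the wrist force passes 120 N, or if a joint passes its speed limit or range.

## Working session

There is one attempt and no reset: what is moved stays moved. The work goes in short steps, Python scripts to look and compute and a tool call to move; the robot and the scene stay as the last step left them, time stands still between calls to the robot, and variables do not carry over. Pictures are saved under pics/ and viewed, about 8 in all and at most 12, crops included, and the job is handed in when it is done.

Besides the shell and the picture viewer there is one more tool, called after ">>>" by a JSON object that holds its "fn" and its "kwargs", one argument or row to a line. play_rows: Moves the arm, as the interface text tells. Its arguments: {"type":"object","properties":{"series":{"type":"array"},"grip_force":{"type":"number"}},"required":["series"]}

```bash
mkdir -p pics
python3 - <<'E'
from workcell import read_state, eyes
import cv2
s=read_state(); print({k:s[k] for k in('t','eef_pos','tool_rot','width')})
for n in('scene','top'):
    cv2.imwrite(f'pics/{n}0.png',eyes.read_camera(n)[:,:,::-1]); c=eyes.calibration(n); print(n,c)
E
```

```text
{'t': 0.0, 'eef_pos': array([ 0.20164864, -0.59107717,  0.23057894]), 'tool_rot': array([-1.57045781,  1.56943142,  1.89995189]), 'width': 0.9994178516255071}
scene {'fovy': 54.528732831389256, 'cx': 321.0166753840837, 'cy': 240.707573463127, 'dist': array([-0.08015389,  0.        ,  0.        ,  0.        ,  0.        ]), 'pose': array([[-0.85079186, -0.38406352,  0.35867593,  1.04420922],
       [ 0.52512153, -0.59535424,  0.60811241,  0.67210247],
       [-0.02001456,  0.70572554,  0.70820257,  0.91459014],
       [ 0.        ,  0.        ,  0.        ,  1.        ]])}
top {'fovy': 56.21194768290685, 'cx': 324.43661932993143, 'cy': 240.68076421246138, 'dist': array([0.0049047, 0.       , 0.       , 0.       , 0.       ]), 'pose': array([[ 6.94278306e-03,  9.82457280e-01, -1.86358502e-01,
         4.44817702e-01],
       [-9.99975519e-01,  6.98342734e-03, -4.38370495e-04,
        -3.59496219e-03],
       [ 8.70740776e-04,  1.86356984e-01,  9.82481713e-01,
         1.18172593e+00],
       [ 0.00000000e+00,  0.00000000e+00,  0.00000000e+00,
         1.00000000e+00]])}
```

View pics/top0.png

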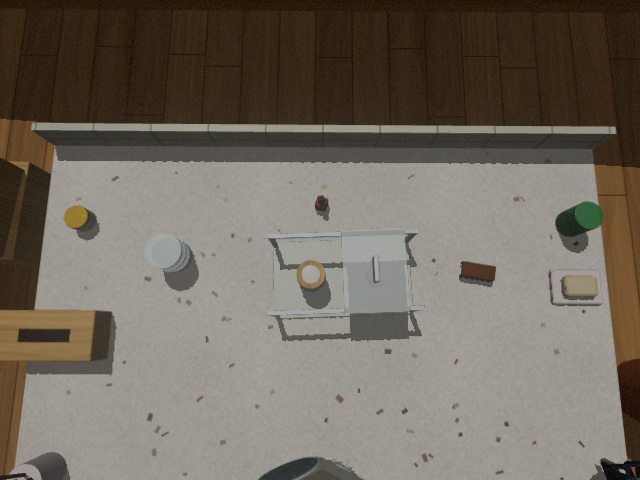

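View pics/scene0.png

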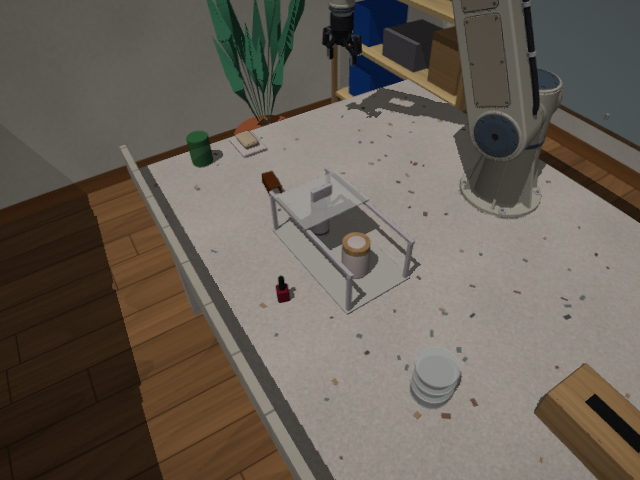

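Top view: the jar lid is at about (311,275) and the cover at x 343–410, with its handle at about (376,269). I'll enlarge that area.

Run:
```python
import cv2
a=cv2.imread('pics/top0.png')[220:330,260:430]
cv2.imwrite('pics/c1.png',cv2.resize(a,None,fx=4.5,fy=4.5,interpolation=cv2.INTER_CUBIC))
```

```text
(no output)
```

View pics/c1.png

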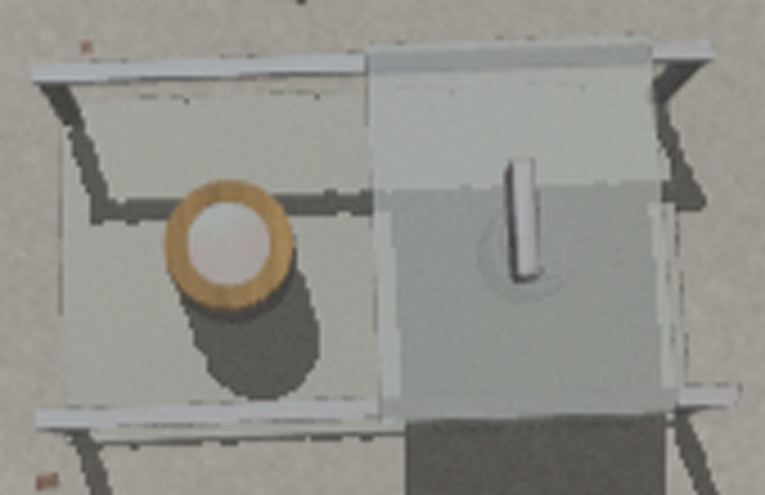

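```bash
cat > h.py <<'E'
import numpy as np, cv2
from workcell import read_state, eyes
from scipy.spatial.transform import Rotation as Ro
def ray(c,uv):
    f=240/np.tan(np.radians(c['fovy'])/2)
    K=np.array([[f,0,c['cx']],[0,f,c['cy']],[0,0,1]])
    p=cv2.undistortPoints(np.array(uv,float).reshape(-1,1,2),K,c['dist']).reshape(-1,2)
    d=np.c_[p[:,0],-p[:,1],-np.ones(len(p))]@c['pose'][:3,:3].T
    return c['pose'][:3,3],d
def at(c,uv,z):
    o,d=ray(c,uv); return o+d*((np.array(z)-o[2])/d[:,2])[:,None]
def proj(c,P):
    f=240/np.tan(np.radians(c['fovy'])/2)
    q=(np.atleast_2d(P)-c['pose'][:3,3])@c['pose'][:3,:3]; q=q*[1,-1,-1]
    K=np.array([[f,0,c['cx']],[0,f,c['cy']],[0,0,1]])
    return cv2.projectPoints(q,np.zeros(3),np.zeros(3),K,c['dist'])[0].reshape(-1,2)
E
python3 - <<'E'
from h import *
c=eyes.calibration('top')
C=np.array([(33,73),(712,50),(37,420),(738,398),(525,217),(229,245),(526,160),(527,275)])/4.5+[260,220]
P=at(c,C,[.14]*4+[.181,.111,.181,.181]); print(P.round(4))
m=P[:4].mean(0); y=(P[0]+P[2]-P[1]-P[3])[:2]; L=np.linalg.norm(y)/2; yaw=np.arctan2(-y[0],y[1])
print('centre',m,'len',L,'yaw',yaw)
R=np.array([[np.cos(yaw),-np.sin(yaw)],[np.sin(yaw),np.cos(yaw)]])
print('handle,jar in org',(P[4:,:2]-m[:2])@R)
s=read_state(); T=Ro.from_euler('xyz',s['tool_rot']).as_matrix(); print(T.round(3))
E
```

```text
[[ 0.6522  0.1319  0.14  ]
 [ 0.6671 -0.2251  0.14  ]
 [ 0.4723  0.1243  0.14  ]
 [ 0.4858 -0.2326  0.14  ]
 [ 0.5727 -0.1206  0.181 ]
 [ 0.5655  0.0287  0.111 ]
 [ 0.6014 -0.1215  0.181 ]
 [ 0.5438 -0.1212  0.181 ]]
centre [ 0.56933977 -0.05036827  0.14      ] len 0.35727259989049653 yaw 0.03985700364759264
handle,jar in org [[ 0.00051721 -0.07031998]
 [-0.00066848  0.07916203]
 [ 0.02917202 -0.07238799]
 [-0.02837846 -0.06973077]]
[[-0.     0.323 -0.946]
 [ 0.001 -0.946 -0.323]
 [-1.    -0.001 -0.   ]]
```

The organiser is at about (0.569, -0.050), yaw 0.04. The handle is at about (0.573, -0.121), so I'll move above it.

>>> {"fn": "play_rows", "kwargs": {
  "series": [
    [60,[-10,-65,-100],[6,0,0]],
    [60,[-20,-130,-200],[12,0,0]],
    [60,[-20,-195,-300],[16.5,0,0]],
    [60,[-20,-260,-400],[16.5,0,0]],
    [60,[-20,-325,-503],[16.5,0,0]],
    [60,[-20,-325,-503],[16.5,0,0]],
    [60,[-20,-325,-503],[16.5,0,0]],
    [60,[-20,-325,-503],[16.5,0,0]],
    [60,[-20,-325,-503],[16.5,0,0]],
    [60,[-20,-325,-503],[16.5,0,0]],
    [60,[-20,-325,-503],[16.5,0,0]],
    [60,[-20,-325,-503],[16.5,0,0]]
  ],
  "grip_force": 40
}}

```text
t: 1.6
eef_pos: [0.5721, -0.1214, 0.2506]
tool_rot: [-0.612, 1.569, 2.571]
wrist_force: [-0.2, 0.6, -0.3]
width: 0.709
```

Run:
```python
from h import *
s=read_state(); print(s['t'],s['q'].round(3),s['eef_pos'].round(4),s['width'])
T=Ro.from_euler('xyz',s['tool_rot']).as_matrix(); print(T.round(3)); print(((np.array([.5727,-.1206,.156])-s['eef_pos'])@T*1000).round(1))
c=eyes.calibration('wrist'); im=eyes.read_camera('wrist')
cv2.imwrite('pics/w1.png',im[:,:,::-1])
print(proj(c,[[.5727,-.1206,.181],[.6014,-.1215,.181],[.5438,-.1212,.181]]))
```

```text
1.6 [-2.120e-01  2.740e-01  1.700e+00  1.000e-03  1.170e+00  1.317e+00] [ 0.5721 -0.1214  0.2506] 0.7086816418940808
[[-0.002  0.041 -0.999]
 [ 0.001 -0.999 -0.041]
 [-1.    -0.001  0.002]]
[94.6 -0.7 -0.8]
[[319.19873055 254.37094431]
 [322.82771894 206.92366723]
 [318.25741068 298.76541009]]
```

View pics/w1.png

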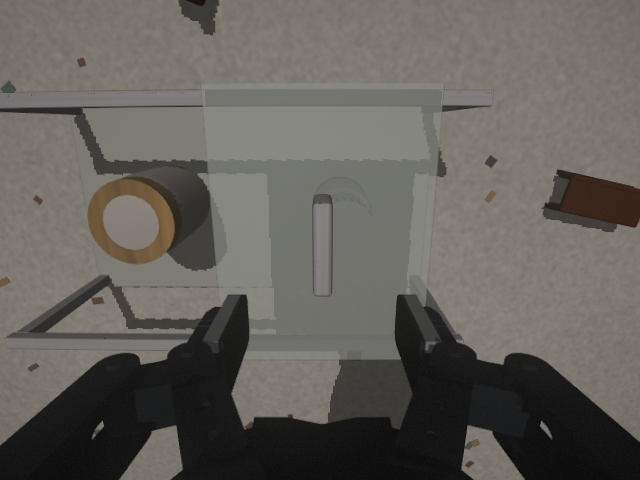

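The wrist view shows the handle top from (322,200) to (322,296), within about 2 mm of the prediction. I'll descend and grip it.

>>> {"fn": "play_rows", "kwargs": {
  "series": [
    [60,[45,1,0],[0,0,0]],
    [60,[80,1,0],[0,0,0]],
    [60,[94,1,0],[0,0,0]],
    [60,[94,1,0],[0,0,0]],
    [5,[94,1,0],[0,0,0]],
    [5,[94,1,0],[0,0,0]],
    [5,[94,1,0],[0,0,0]],
    [5,[94,1,0],[0,0,0]],
    [5,[94,1,0],[0,0,0]],
    [5,[94,1,0],[0,0,0]]
  ],
  "grip_force": 40
}}

```text
t: 2.9
eef_pos: [0.5725, -0.1228, 0.1579]
tool_rot: [-1.991, 1.57, 1.191]
wrist_force: [-0.8, -0.4, 7.2]
width: 0.131
```

>>> {"fn": "play_rows", "kwargs": {
  "series": [
    [5,[0,-15,0],[0,0,0]],
    [5,[0,-40,0],[0,0,0]],
    [5,[0,-70,0],[0,0,0]],
    [5,[0,-100,0],[0,0,0]],
    [5,[0,-125,0],[0,0,0]],
    [5,[0,-142,0],[0,0,0]],
    [5,[0,-148,0],[0,0,0]],
    [5,[0,-148,0],[0,0,0]]
  ]
}}

```text
t: 3.9
eef_pos: [0.5663, 0.0255, 0.1579]
tool_rot: [-1.372, 1.57, 1.81]
wrist_force: [-1.3, 1.9, -0.9]
width: 0.131
```

>>> {"fn": "play_rows", "kwargs": {
  "series": [
    [5,[0,-3,0],[0,0,0]],
    [5,[0,-6,0],[0,0,0]],
    [5,[0,-6,0],[0,0,0]]
  ]
}}

```text
t: 4.28
eef_pos: [0.566, 0.0314, 0.1579]
tool_rot: [-1.321, 1.57, 1.861]
wrist_force: [-0.4, 0.2, -0.4]
width: 0.13
```

>>> {"fn": "play_rows", "kwargs": {
  "series": [
    [5,[0,-2,0],[0,0,0]],
    [5,[0,-4,0],[0,0,0]],
    [5,[0,-4,0],[0,0,0]]
  ]
}}

```text
t: 4.65
eef_pos: [0.5659, 0.0342, 0.1579]
tool_rot: [1.19, 1.57, -1.911]
wrist_force: [-0.4, -8.2, -0.2]
width: 0.134
```

>>> {"fn": "play_rows", "kwargs": {
  "series": [
    [5,[0,-2,0],[0,0,0]],
    [5,[0,-2,0],[0,0,0]]
  ]
}}

```text
t: 4.9
eef_pos: [0.5659, 0.0343, 0.1579]
tool_rot: [1.486, 1.567, -1.614]
wrist_force: [0.1, -13.1, -0.8]
width: 0.131
```

>>> {"fn": "play_rows", "kwargs": {
  "series": [
    [5,[0,-2,0],[0,0,0]],
    [5,[0,-2,0],[0,0,0]]
  ]
}}

```text
t: 5.15
eef_pos: [0.5659, 0.0342, 0.158]
tool_rot: [1.523, 1.563, -1.577]
wrist_force: [-0.0, -14.0, -1.3]
width: 0.133
```

The cover is at its stop: the handle is at organiser y ≈ +0.085 and the push built up to 14 N. I'll release, lift and move over the atomizer, turning the wrist to mid-range.

>>> {"fn": "play_rows", "kwargs": {
  "series": [
    [40,[0,0.5,0],[0,0,0]],
    [40,[0,0.5,0],[0,0,0]],
    [40,[0,0.5,0],[0,0,0]],
    [40,[-50,0.5,0],[0,0,0]],
    [60,[-95,30,0],[-10,0,0]],
    [60,[-95,80,0],[-20,0,0]],
    [70,[-95,130,0],[-30,0,0]],
    [70,[-95,164,0],[-40,0,0]],
    [70,[-95,164,0],[-50,0,0]],
    [70,[-95,164,0],[-60,0,0]],
    [70,[-95,164,0],[-70,0,0]],
    [70,[-95,164,0],[-75,0,0]]
  ]
}}

```text
t: 6.65
eef_pos: [0.5728, -0.1287, 0.2542]
tool_rot: [0.219, 1.564, -1.567]
wrist_force: [-0.1, 0.4, 0.4]
width: 0.818
```

```bash
cat > look.py <<'E'
import sys
from h import *
s=read_state(); print(s['t'],s['q'].round(3),s['eef_pos'].round(4),s['width'])
T=Ro.from_euler('xyz',s['tool_rot']).as_matrix(); print(T.round(3))
c=eyes.calibration('wrist'); im=eyes.read_camera('wrist')
cv2.imwrite(f'pics/{sys.argv[1]}.png',im[:,:,::-1])
np.save('c.npy',c,allow_pickle=True)
E
python3 look.py w2; python3 -c "
from h import *
print(proj(np.load('c.npy',allow_pickle=True).item(),[[.5725,-.130,.12]]))"
```

```text
6.65 [-2.190e-01  2.720e-01  1.694e+00 -8.000e-03  1.174e+00 -1.000e-03] [ 0.5728 -0.1287  0.2542] 0.8175961359571402
[[ 0.     0.977 -0.214]
 [-0.007 -0.214 -0.977]
 [-1.     0.002  0.007]]
[[320.86006615 227.29330796]]
```

View pics/w2.png

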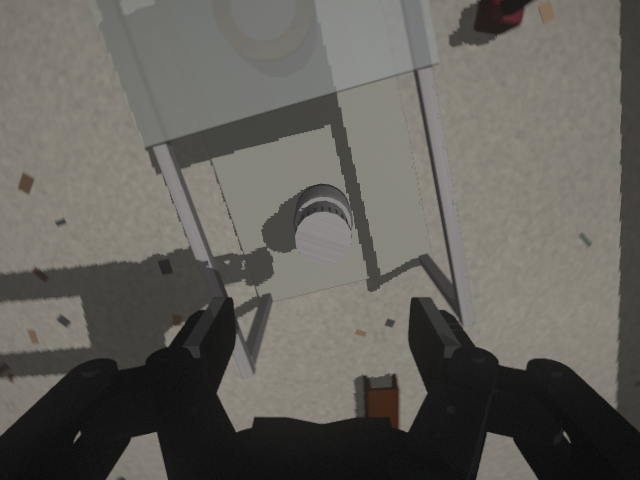

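The cap top is at about (324,234), radius about 28 px, and the cover is fully over the jar.

Run:
```python
from h import *
c=np.load('c.npy',allow_pickle=True).item()
P=at(c,[(324,234),(296,234)],.12); print(P.round(4))
s=read_state(); T=Ro.from_euler('xyz',s['tool_rot']).as_matrix()
G=P[0].copy(); G[2]=.092; print(((G-s['eef_pos'])@T*1000).round(1))
a=np.array([.5693,-.0504])
print('org',np.array([[np.cos(.04),np.sin(.04)],[-np.sin(.04),np.cos(.04)]])@(P[0,:2]-a))
```

```text
[[ 0.5737 -0.1357  0.12  ]
 [ 0.5529 -0.1311  0.12  ]]
[162.2   2.    5.6]
org [ 0.00099514 -0.08539217]
```

>>> {"fn": "play_rows", "kwargs": {
  "series": [
    [70,[0,2,5.5],[0,0,0]],
    [70,[60,2,5.5],[0,0,0]],
    [70,[115,2,5.5],[0,0,0]],
    [70,[150,2,5.5],[0,0,0]],
    [70,[163,2,5.5],[0,0,0]],
    [70,[163,2,5.5],[0,0,0]],
    [30,[163,2,5.5],[0,0,0]],
    [30,[163,2,5.5],[0,0,0]],
    [30,[163,2,5.5],[0,0,0]],
    [30,[163,2,5.5],[0,0,0]],
    [30,[163,2,5.5],[0,0,0]]
  ],
  "grip_force": 40
}}

```text
t: 8.07
eef_pos: [0.5746, -0.1359, 0.0931]
tool_rot: [0.533, 1.563, -1.25]
wrist_force: [-2.3, 0.6, 5.7]
width: 0.496
```

```bash
cat > st.py <<'E'
from h import *
s=read_state(); print(s['t'],s['q'].round(3),s['eef_pos'].round(4),s['width'].round(3),'F',s['wrist_force'].round(1),'M',s['torque'].round(2),'tau',s['tau'].round(2)); print(Ro.from_euler('xyz',s['tool_rot']).as_matrix().round(3))
E
python3 st.py
```

```text
Traceback (most recent call last):
  File "st.py", line 2, in <module>
    s=read_state(); print(s['t'],s['q'].round(3),s['eef_pos'].round(4),s['width'].round(3),'F',s['wrist_force'].round(1),'M',s['torque'].round(2),'tau',s['tau'].round(2)); print(Ro.from_euler('xyz',s['tool_rot']).as_matrix().round(3))
                                                                       ^^^^^^^^^^^^^^^^
AttributeError: 'float' object has no attribute 'round'
```

>>> {"fn": "play_rows", "kwargs": {
  "series": [
    [30,[0,0,0],[-4,0,0]],
    [30,[0,0,0],[-8,0,0]],
    [30,[0,0,0],[-12,0,0]],
    [30,[0,0,0],[-12,0,0]]
  ]
}}

```text
t: 8.57
eef_pos: [0.5736, -0.1349, 0.094]
tool_rot: [0.167, 1.565, -1.409]
wrist_force: [-4.8, 4.9, 4.2]
width: 0.498
```

```bash
sed -i "s/s\['width'\].round(3)/round(s['width'],3)/" st.py; python3 st.py
```

```text
8.575 [-0.23   0.459  1.822 -0.007  0.858 -0.221] [ 0.5736 -0.1349  0.094 ] 0.498 F [-4.8  4.9  4.2] M [ 0.81  0.92 -0.95] tau [ -1.15 -59.8  -29.91  -1.48  -2.07  -1.33]
[[ 0.001  1.    -0.005]
 [-0.006 -0.005 -1.   ]
 [-1.     0.001  0.006]]
```

There is 0.95 Nm of resistance within 12° counter-clockwise, which looks like the stop. I'll try clockwise.

>>> {"fn": "play_rows", "kwargs": {
  "series": [
    [30,[0,0,0],[4,0,0]],
    [30,[0,0,0],[8,0,0]],
    [30,[0,0,0],[12,0,0]],
    [30,[0,0,0],[16,0,0]],
    [30,[0,0,0],[20,0,0]],
    [30,[0,0,0],[24,0,0]],
    [30,[0,0,0],[24,0,0]]
  ]
}}

```text
t: 9.45
eef_pos: [0.5741, -0.135, 0.0949]
tool_rot: [0.781, 1.564, -1.213]
wrist_force: [-0.6, 0.1, -2.8]
width: 0.499
```

```bash
python3 st.py
```

```text
9.45 [-0.23   0.458  1.821 -0.007  0.859  0.198] [ 0.5741 -0.135   0.0949] 0.499 F [-0.6  0.1 -2.8] M [0.02 0.01 0.01] tau [-0.000e+00 -6.109e+01 -2.728e+01 -3.000e-02 -1.000e-02  5.900e-01]
[[ 0.002  0.912 -0.411]
 [-0.006 -0.411 -0.912]
 [-1.     0.005  0.005]]
```

It turns freely clockwise (0.01 Nm), so I'll continue that way.

>>> {"fn": "play_rows", "kwargs": {
  "series": [
    [30,[1,0,0],[6,0,0]],
    [30,[1,0,0],[13,0,0]],
    [30,[1,0,0],[20,0,0]],
    [30,[1,0,0],[27,0,0]],
    [30,[1,0,0],[34,0,0]],
    [30,[1,0,0],[41,0,0]],
    [30,[1,0,0],[48,0,0]],
    [30,[1,0,0],[54,0,0]],
    [30,[1,0,0],[60,0,0]],
    [30,[1,0,0],[60,0,0]]
  ]
}}

```text
t: 10.7
eef_pos: [0.5759, -0.1362, 0.095]
tool_rot: [2.118, 1.56, -0.922]
wrist_force: [3.4, -5.5, -1.0]
width: 0.5
```

```bash
python3 st.py
```

```text
10.7 [-0.231  0.458  1.82  -0.009  0.855  1.244] [ 0.5759 -0.1362  0.095 ] 0.5 F [ 3.4 -5.5 -1. ] M [-0.95 -0.57  0.07] tau [  2.37 -60.5  -24.59   1.08   1.34   0.73]
[[ 0.006  0.101 -0.995]
 [-0.008 -0.995 -0.101]
 [-1.     0.009 -0.005]]
```

>>> {"fn": "play_rows", "kwargs": {
  "series": [
    [30,[1,1,-1],[6,0,0]],
    [30,[1,1,-1],[13,0,0]],
    [30,[1,1,-1],[20,0,0]],
    [30,[1,1,-1],[27,0,0]],
    [30,[1,1,-1],[34,0,0]],
    [30,[1,1,-1],[40,0,0]],
    [30,[1,1,-1],[45,0,0]],
    [30,[1,1,-1],[45,0,0]]
  ]
}}

```text
t: 11.7
eef_pos: [0.577, -0.1397, 0.0947]
tool_rot: [2.74, 1.556, -1.082]
wrist_force: [-2.1, -13.9, -3.0]
width: 0.497
```

```bash
python3 st.py
```

```text
11.7 [-0.234  0.461  1.817 -0.014  0.854  2.027] [ 0.577  -0.1397  0.0947] 0.497 F [ -2.1 -13.9  -3. ] M [-2.43  0.38  0.89] tau [  7.38 -61.99 -27.06   4.13   0.3    1.45]
[[ 0.007 -0.629 -0.777]
 [-0.013 -0.777  0.629]
 [-1.     0.006 -0.013]]
```

The lateral force comes from the cap sitting about 4 mm off the tool axis along the pads. I'll relieve that and check.

>>> {"fn": "play_rows", "kwargs": {
  "series": [
    [30,[0,2,0],[-2,-0.4,-0.3]],
    [30,[0,2,0],[-2,-0.4,-0.3]]
  ]
}}

```text
t: 11.95
eef_pos: [0.5771, -0.1403, 0.0949]
tool_rot: [-2.864, 1.563, -0.366]
wrist_force: [6.1, 5.8, -8.4]
width: 0.498
```

```bash
python3 st.py
```

```text
11.95 [-2.400e-01  4.610e-01  1.815e+00 -1.000e-03  8.570e-01  1.975e+00] [ 0.5771 -0.1403  0.0949] 0.498 F [ 6.1  5.8 -8.4] M [ 1.15 -1.15  0.36] tau [-5.310e+00 -6.489e+01 -2.672e+01 -1.780e+00  1.540e+00  4.000e-02]
[[ 0.007 -0.6   -0.8  ]
 [-0.003 -0.8    0.6  ]
 [-1.    -0.002 -0.008]]
```

>>> {"fn": "play_rows", "kwargs": {
  "series": [
    [30,[1.5,-0.8,0],[0,0,0]],
    [30,[1.5,-0.8,0],[0,0,0]]
  ]
}}

```text
t: 12.2
eef_pos: [0.5776, -0.1402, 0.0946]
tool_rot: [-2.992, 1.562, -0.491]
wrist_force: [-3.4, -0.5, 7.7]
width: 0.502
```

```bash
python3 st.py
```

```text
12.2 [-0.239  0.462  1.815 -0.003  0.856  1.974] [ 0.5776 -0.1402  0.0946] 0.502 F [-3.4 -0.5  7.7] M [-0.35  0.72  0.37] tau [  1.17 -57.23 -26.94   0.91  -1.19   0.34]
[[ 0.008 -0.598 -0.801]
 [-0.004 -0.802  0.598]
 [-1.    -0.001 -0.009]]
```

>>> {"fn": "play_rows", "kwargs": {
  "series": [
    [30,[-2,0,0],[0,0,0]],
    [30,[-4,0,0],[0,0,0]],
    [30,[-4,0,0],[0,0,0]]
  ]
}}

```text
t: 12.58
eef_pos: [0.5767, -0.1399, 0.0963]
tool_rot: [-3.055, 1.564, -0.553]
wrist_force: [5.7, -2.0, -24.9]
width: 0.497
```

```bash
python3 st.py
```

```text
12.575 [-0.239  0.46   1.814 -0.003  0.861  1.973] [ 0.5767 -0.1399  0.0963] 0.497 F [  5.7  -2.  -24.9] M [-0.08 -1.26  0.31] tau [-6.000e-01 -7.454e+01 -3.127e+01 -1.000e-02  2.200e+00  3.500e-01]
[[ 0.006 -0.597 -0.802]
 [-0.004 -0.802  0.597]
 [-1.    -0.001 -0.007]]
```

It's still held after 2 mm (25 N), so the pads slipped during the off-centre turn. I'll lower it, release, recentre on about (0.5737, -0.1375), wind back and repeat.

>>> {"fn": "play_rows", "kwargs": {
  "series": [
    [30,[3,0,0],[0,0,0]],
    [70,[3,0,0],[0,0,0]],
    [70,[3,0,0],[0,0,0]],
    [70,[3,0,1],[-3,0,0]],
    [70,[3,0,2],[-12,0,0]],
    [70,[3,0,3.8],[-22,0,0]],
    [70,[3,0,3.8],[-32,0,0]],
    [70,[3,0,3.8],[-42,0,0]],
    [70,[3,0,3.8],[-52,0,0]],
    [70,[3,0,3.8],[-62,0,0]],
    [70,[3,0,3.8],[-72,0,0]],
    [70,[3,0,3.8],[-82,0,0]]
  ]
}}

```text
t: 14.08
eef_pos: [0.5738, -0.1376, 0.0934]
tool_rot: [1.815, 1.564, -0.529]
wrist_force: [-0.6, -0.3, 0.4]
width: 0.82
```

>>> {"fn": "play_rows", "kwargs": {
  "series": [
    [70,[0,0,0],[-10,0,0]],
    [70,[0,0,0],[-20,0,0]],
    [70,[0,0,0],[-30,0,0]],
    [70,[0,0,0],[-40,0,0]],
    [70,[0,0,0],[-50,0,0]],
    [70,[0,0,0],[-60,0,0]],
    [70,[0,0,0],[-70,0,0]],
    [70,[0,0,0],[-80,0,0]],
    [70,[0,0,0],[-82,0,0]],
    [70,[0,0,0],[-82,0,0]]
  ]
}}

```text
t: 15.32
eef_pos: [0.5738, -0.1376, 0.0935]
tool_rot: [0.392, 1.564, -0.524]
wrist_force: [0.2, 0.4, -0.4]
width: 0.823
```

```bash
cat > fix.py <<'E'
from h import *
s=read_state(); T=Ro.from_euler('xyz',s['tool_rot']).as_matrix()
a=T[:,0]; w=np.cross(a,[0,0,-1])
print('shift mm',((np.array([.5737,-.1375,.092])-s['eef_pos'])@T*1000).round(1),'tilt fix deg',np.degrees(w@T).round(2))
E
python3 st.py; python3 fix.py; python3 look.py w3; python3 -c "
from h import *
print(proj(np.load('c.npy',allow_pickle=True).item(),[[.5737,-.1375,.12]]))"
```

```text
15.325 [-0.237  0.459  1.824 -0.003  0.852 -0.89 ] [ 0.5738 -0.1376  0.0935] 0.823 F [ 0.2  0.4 -0.4] M [-0.03 -0.   -0.12] tau [ 0.000e+00 -6.057e+01 -2.690e+01 -1.000e-02 -4.000e-02 -3.500e-01]
[[ 0.006  0.793  0.609]
 [-0.004  0.609 -0.793]
 [-1.     0.003  0.007]]
shift mm [ 1.5 -0.  -0.2] tilt fix deg [-0.    0.38 -0.16]
15.325 [-0.237  0.459  1.824 -0.003  0.852 -0.89 ] [ 0.5738 -0.1376  0.0935] 0.8231836460348009
[[ 0.006  0.793  0.609]
 [-0.004  0.609 -0.793]
 [-1.     0.003  0.007]]
[[322.15579344 344.96876165]]
```

View pics/w3.png

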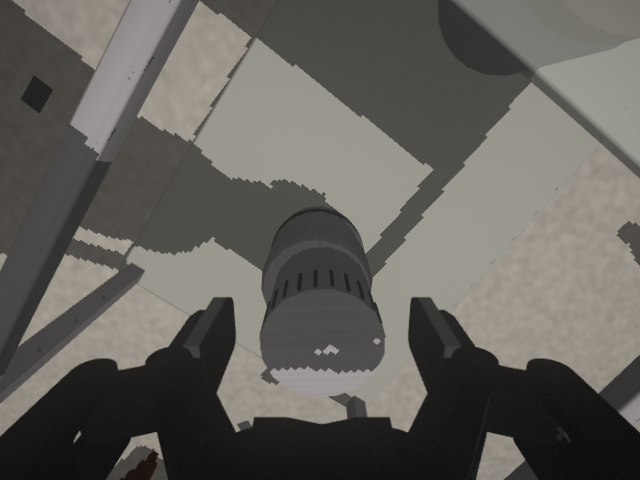

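The cap is centred: its top ellipse is at about (322,343) against a predicted (322,345). I'll regrip and turn clockwise.

>>> {"fn": "play_rows", "kwargs": {
  "series": [
    [70,[1,0,0],[0,0.4,-0.2]],
    [30,[1,0,0],[0,0.4,-0.2]],
    [30,[1,0,0],[0,0.4,-0.2]],
    [30,[1,0,0],[0,0.4,-0.2]],
    [30,[1,0,0],[0,0.4,-0.2]],
    [30,[1,0,0],[0,0.4,-0.2]]
  ],
  "grip_force": 45
}}

```text
t: 16.12
eef_pos: [0.5737, -0.1376, 0.092]
tool_rot: [-2.112, 1.57, -3.028]
wrist_force: [3.3, -1.2, -11.3]
width: 0.5
```

```bash
python3 st.py
```

```text
16.125 [-2.380e-01  4.640e-01  1.819e+00 -1.000e-03  8.600e-01 -8.930e-01] [ 0.5737 -0.1376  0.092 ] 0.5 F [  3.3  -1.2 -11.3] M [-0.28 -0.5   0.25] tau [-3.000e-02 -6.684e+01 -2.838e+01  2.900e-01  1.100e+00  2.600e-01]
[[-0.001  0.793  0.609]
 [-0.     0.609 -0.793]
 [-1.    -0.001 -0.001]]
```

>>> {"fn": "play_rows", "kwargs": {
  "series": [
    [30,[0,0,0],[6,0,0]],
    [30,[0,0,0],[13,0,0]],
    [30,[0,0,0],[20,0,0]],
    [30,[0,0,0],[27,0,0]],
    [30,[0,0,0],[34,0,0]],
    [30,[0,0,0],[40,0,0]],
    [30,[0,0,0],[40,0,0]]
  ]
}}

```text
t: 17.0
eef_pos: [0.574, -0.1362, 0.0927]
tool_rot: [-2.554, 1.569, 2.115]
wrist_force: [2.0, 8.4, -0.2]
width: 0.502
```

```bash
python3 st.py;python3 fix.py
```

```text
17.0 [-0.236  0.463  1.818  0.002  0.861 -0.194] [ 0.574  -0.1362  0.0927] 0.502 F [ 2.   8.4 -0.2] M [ 1.29 -0.18  0.94] tau [ -5.91 -61.24 -27.31  -1.45  -0.17   1.61]
[[-0.001  0.999 -0.043]
 [ 0.001 -0.043 -0.999]
 [-1.    -0.001 -0.001]]
shift mm [ 0.7 -0.3  1.3] tilt fix deg [ 0.   -0.08  0.05]
```

>>> {"fn": "play_rows", "kwargs": {
  "series": [
    [30,[0,0,1],[-3,0,0]],
    [30,[0,0,1],[-5,0,0]],
    [30,[0,0,1],[-5,0,0]]
  ]
}}

```text
t: 17.38
eef_pos: [0.5734, -0.136, 0.0927]
tool_rot: [-2.615, 1.567, 2.141]
wrist_force: [0.5, 6.3, -3.6]
width: 0.499
```

```bash
python3 st.py
```

```text
17.375 [-0.237  0.463  1.818  0.004  0.863 -0.283] [ 0.5734 -0.136   0.0927] 0.499 F [ 0.5  6.3 -3.6] M [ 1.08 -0.01  0.23] tau [-3.930e+00 -6.287e+01 -2.886e+01 -1.450e+00 -4.800e-01 -1.000e-02]
[[-0.002  0.999  0.044]
 [ 0.003  0.044 -0.999]
 [-1.    -0.002 -0.003]]
```

>>> {"fn": "play_rows", "kwargs": {
  "series": [
    [30,[-2,0,0],[0,0,0]],
    [30,[-4,0,0],[0,0,0]],
    [30,[-4,0,0],[0,0,0]]
  ]
}}

```text
t: 17.75
eef_pos: [0.5733, -0.136, 0.0959]
tool_rot: [-2.542, 1.567, 2.214]
wrist_force: [3.6, -0.8, -14.9]
width: 0.495
```

```bash
python3 st.py
```

```text
17.75 [-0.237  0.459  1.817  0.004  0.869 -0.283] [ 0.5733 -0.136   0.0959] 0.495 F [  3.6  -0.8 -14.9] M [-0.01 -0.88  0.23] tau [-3.700e-01 -6.840e+01 -2.893e+01 -4.000e-02  1.530e+00  2.200e-01]
[[-0.003  0.999  0.044]
 [ 0.003  0.044 -0.999]
 [-1.    -0.002 -0.003]]
```

>>> {"fn": "play_rows", "kwargs": {
  "series": [
    [30,[-2,0,0],[0,0,0]],
    [30,[-2,0,0],[0,0,0]]
  ]
}}

```text
t: 18.0
eef_pos: [0.5733, -0.136, 0.0979]
tool_rot: [-2.55, 1.567, 2.206]
wrist_force: [2.9, 0.0, -10.0]
width: 0.497
```

```bash
python3 st.py; python3 look.py w4; python3 -c "
from h import *
c=np.load('c.npy',allow_pickle=True).item()
for z in(.120,.123,.126): print(proj(c,[[.5737,-.1375,z]]))"
```

```text
18.0 [-0.237  0.456  1.815  0.004  0.873 -0.283] [ 0.5733 -0.136   0.0979] 0.497 F [  2.9   0.  -10. ] M [ 0.07 -0.62  0.12] tau [ -0.43 -65.47 -28.4   -0.12   0.97   0.13]
[[-0.003  0.999  0.044]
 [ 0.003  0.044 -0.999]
 [-1.    -0.002 -0.004]]
18.0 [-0.237  0.456  1.815  0.004  0.873 -0.283] [ 0.5733 -0.136   0.0979] 0.49736885092661365
[[-0.003  0.999  0.044]
 [ 0.003  0.044 -0.999]
 [-1.    -0.002 -0.004]]
[[321.89711635 341.33099202]]
[[321.88357934 345.94168546]]
[[321.86944461 350.75371245]]
```

View pics/w4.png

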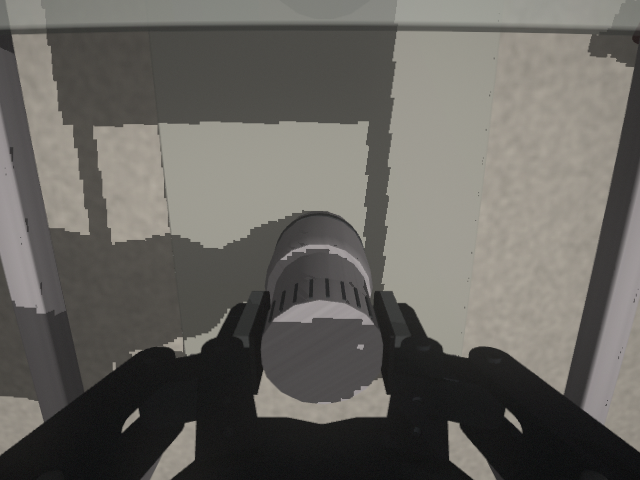

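In this view the cap top sits about 6 mm above its seat (ellipse centre row ~352, where 341 would be seated), past the 2 mm hold, and the force is falling. So it's free and I'll keep lifting gently.

>>> {"fn": "play_rows", "kwargs": {
  "series": [
    [30,[-2,0,0],[0,0,0]],
    [30,[-4,0,0],[0,0,0]],
    [30,[-6,0,0],[0,0,0]],
    [30,[-6,0,0],[0,0,0]]
  ]
}}

```text
t: 18.55
eef_pos: [0.5735, -0.1361, 0.1046]
tool_rot: [-2.667, 1.567, 2.089]
wrist_force: [0.2, 0.0, -0.8]
width: 0.497
```

```bash
python3 st.py
```

```text
18.55 [-0.237  0.447  1.812  0.003  0.885 -0.283] [ 0.5735 -0.1361  0.1046] 0.497 F [ 0.2  0.  -0.8] M [-0.03  0.    0.03] tau [ 7.000e-02 -6.116e+01 -2.793e+01  5.000e-02  7.000e-02  0.000e+00]
[[-0.002  0.999  0.044]
 [ 0.003  0.044 -0.999]
 [-1.    -0.002 -0.003]]
```

Only the cap's weight remains (-0.8 N). Lifting straight up.

>>> {"fn": "play_rows", "kwargs": {
  "series": [
    [30,[-6,0,0],[0,0,0]],
    [30,[-13,0,0],[0,0,0]],
    [30,[-20,0,0],[0,0,0]],
    [30,[-32,0,0],[0,0,0]],
    [30,[-50,0,0],[0,0,0]],
    [30,[-70,0,0],[0,0,0]],
    [30,[-90,0,0],[0,0,0]],
    [30,[-105,0,0],[0,0,0]],
    [30,[-115,0,0],[0,0,0]],
    [30,[-120,0,0],[0,0,0]],
    [30,[-120,0,0],[0,0,0]],
    [30,[-120,0,0],[0,0,0]]
  ]
}}

```text
t: 20.05
eef_pos: [0.5734, -0.1364, 0.2239]
tool_rot: [-2.485, 1.566, 2.272]
wrist_force: [-0.3, -0.6, -1.4]
width: 0.5
```

```bash
python3 st.py
python3 - <<'E'
from h import *
a=eyes.read_camera('scene')[90:330,200:480,::-1]; b=eyes.read_camera('top')[190:340,250:450,::-1]
a=cv2.resize(a,(466,400)); b=cv2.resize(b,(334,250)); b=cv2.copyMakeBorder(b,0,150,0,0,cv2.BORDER_CONSTANT)
cv2.imwrite('pics/f1.png',np.hstack([a,b]))
E
python3 look.py w5
```

```text
20.05 [-0.238  0.307  1.717  0.003  1.121 -0.283] [ 0.5734 -0.1364  0.2239] 0.5 F [-0.3 -0.6 -1.4] M [-0.02  0.03 -0.04] tau [-0.000e+00 -5.751e+01 -3.415e+01  1.000e-02  2.000e-02 -0.000e+00]
[[-0.003  0.999  0.044]
 [ 0.003  0.044 -0.999]
 [-1.    -0.003 -0.004]]
20.15 [-0.238  0.307  1.716  0.003  1.122 -0.283] [ 0.5735 -0.1364  0.224 ] 0.500346896907042
[[-0.003  0.999  0.044]
 [ 0.003  0.044 -0.999]
 [-1.    -0.003 -0.004]]
```

View pics/f1.png

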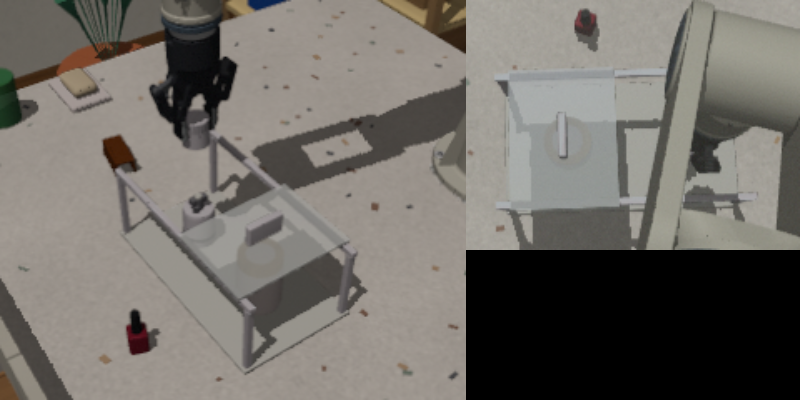

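View pics/w5.png

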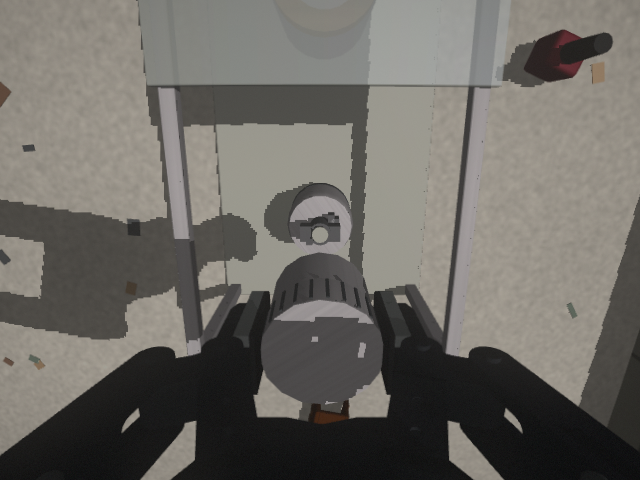

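Both views show the cap held upright about 13 cm above its seat, with the bare neck below it and the cover over the jar. One numeric check of the cover against its stop, then I'll hand in.

>>> {"fn": "play_rows", "kwargs": {
  "series": [
    [30,[0,0,0],[0,0,0]],
    [30,[0,0,0],[0,0,0]],
    [30,[0,0,0],[0,0,0]]
  ]
}}

```text
t: 20.58
eef_pos: [0.5735, -0.1365, 0.224]
tool_rot: [-2.509, 1.566, 2.247]
wrist_force: [0.4, 0.9, -0.4]
width: 0.499
```

Run:
```python
from h import *
c=eyes.calibration('top'); print('handle',at(c,[(307.5,271)],.181).round(4),'expected .566 .034; pred px',proj(c,[[.5659,.0342,.181]]))
s=read_state(); print(s['t'],abs(s['dq']).max(),s['width'])
```

```text
handle [[0.5653 0.0343 0.181 ]] expected .566 .034; pred px [[307.53653631 270.73702732]]
20.575 0.0013407310587445567 0.49881481012340034
```

```bash
python3 -c "
from workcell import workorder
print(workorder.sign_off())"
```

```text
the job is handed in; nothing more can be done
None
```

The cover is open at its stop and the cap is unscrewed. The gripper is holding it upright, with its rim about 10 cm above the neck. I handed the job in at about 20.6 s of the 64 s; no verdict was reported.

- **Cover:** I gripped its handle and slid it until it met the stop with a 14 N push. After release, the top camera put the handle within 1 mm of that place.
- **Thread:** Counter-clockwise met the stop at about 0.95 Nm, while clockwise turned freely.
- **First turn:** The cap sat about 4 mm off-centre in the jaws and sideways force built up. A test lift was held at 25 N, so I lowered the cap, released it and recentred the gripper.
- **Second turn:** I gripped again and turned clockwise until it resisted at 0.94 Nm, then backed off 5° and lifted. The lift met 10–15 N over the first few millimetres, then dropped to the cap's own weight (about 0.8 N).
- **Unsure:** I can't tell whether the first turn fell short or the cap was already free and jammed by the sideways load.
- **Last checks:** The arm is still and the gripper opening is steady. The final views show the bare neck below the cap, and the nail polish, claw clip and jar look undisturbed. I did not recheck the case stack, but the arm never went near it.

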